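Dock the lost-keys jar and twist its cap free

TASK

Slide the jar of lost keys along the ledge of the lost property rack into the wooden dock, its square foot under the two steel keeper strips and fully home against the end stop, so that the dock braces it. Then, with the jar braced there, twist the tight steel cap anticlockwise (seen from above) about a quarter turn, stop turning once its threads are free, and lift it straight up. Finish while holding the cap in the gripper, level and centred just above the jar's mouth, about two centimetres clear of it; do not put it down, leave the jar home in the dock, do not tip the jar over, and leave the trophy, whistle and ball alone.

Things in the scene. Friction and masses are not known exactly. Their poses are not given: they have to be found in the camera images.
- rack: Fixed beech rack, 580 mm along its y; origin on its underside, z up. Flat ledge, top at z 12 mm, spans x -75..75, y -290..290 mm; an 18 mm high lip runs along x = -80 mm. Behind it (from x 77 mm) a board slopes up 28 degrees to about 90 mm high, with a magnetic strip, horseshoe magnet and spoon, all fixed. On the ledge is a wooden dock, open to the rack's +y.
- dock_seat (a point): Ledge point under the centre of the jar when it is fully home: rack frame (0, -130, 12) mm, axes as the rack's; the jar goes in along -y, its foot meeting an end stop at rack y -165. Two rails along y, inner faces at x +-36.5 mm, carry steel keeper strips, underside 16 mm and top 20 mm above the ledge, overhanging inwards to x +-30.5 mm.
- dock_mouth (a point): Ledge point on the dock's centre line at the outer end of its flared mouth: rack frame (0, -49, 12) mm. The flare is about 98 mm wide inside here and narrows to the 73 mm gap where rails and keepers begin, 30 mm further in (rack y -79 mm).
- jar: Loose clear jar of brass keys, about 0.35 kg, upright on the ledge +y of the dock, yaw within 0.35 rad of the rack's; origin at the centre of its underside, z up. Square, slippery grey foot 70 x 70 x 12 mm (sides along x and y), round body 56 mm across to z 62, neck 39 mm across to z 92, then a black seal ring 4 mm thick. Unbraced, it turns with its cap; pushed high up it can tip.
- cap: Loose round steel cap, 55 mm across, 21 mm high, 50 g; origin at the centre of its lower edge (at jar z 78 mm when screwed on), z up; two inner lugs on its +-x. Starts 5-20 degrees clockwise of the jar's yaw; clockwise meets a stop. Free at 50-115 degrees anticlockwise of the jar's yaw: a turn of 75-100 degrees from the start always frees it; it then springs up at most 3 mm.
- trophy: Small gold trophy, 80 mm high, base 44 mm across, standing on the ledge near the rack's +y end; origin under its base. Leave alone.
- whistle: Wooden whistle, 48 x 16 x 22 mm, on the ledge near the rack's +y end; origin on its underside. Leave alone.
- ball_center (a point): Centre of a rubber ball, 44 mm across, in a wooden ring on the ledge at the rack's -y end, beyond the dock. Leave alone.
- jar_thread (a point): On the jar's axis at z 81 mm, the underside of its two outer thread lugs, centred on the jar's +x and -x, each 70 degrees long, reaching 24 mm from the axis. The cap's lugs hook under them; the sprung seal presses the cap up with about 20 N, so it takes roughly 0.35-0.6 N m to turn and cannot be pulled off straight.
There are look-alikes about, which are no part of the job. What is meant by the cap is not black, green or yellow, and is the larger of those in its own colour.

How it is judged:
By the outcome, as a careful person would: the job done as asked, in the order asked, and still so for the second after the job is handed in, while the arm keeps its last pose, push and grip.
It also fails if it takes over 58 s, if anything falls off the work surface, if the arm or the gripper's body presses on something with over 40 N, if the wrist force passes 120 N, or if a joint passes its speed limit or range.

ROBOT

A 6-joint arm with a two-finger parallel gripper is mounted at the origin on the work surface. World frame = base frame: x ahead of the robot, y to its left, z up, the work surface at z = 0. Lengths are in m, angles in degrees, forces in N, time in s.
With the tool pointing down it reaches from about 0.25 to 0.725 m from the base axis. Payload 9.7 kg.
Tool frame: the origin (TCP) lies between the finger pads; the fingertips stand 17 mm ahead of it and the grasp point (between the pads) lies 2 mm behind it; z points along the fingers, y is the direction in which the jaws open and shut (so a half turn about z gives the same grasp; the last joint's range is limited). The gripper opens to 85 mm and grips with 20 to 120 N. Pads are 22 mm wide; open, the fingers measure 114 mm over their backs; the gripper's body (76 mm by 85 mm) begins 54 mm behind the grasp point. The pads swing forward as they close: fully open they stand 13 mm farther back than shut.
Start: joints at [69.958, 4.979, 10.078, 95.1, 0, 90], TCP at [0.188, 0.517, 0.248] pointing down, gripper open.
Joint ranges: [-179.16, 179.16], [-48.56, 103.87], [-65.8, 70.77], [-126.05, 130.52], [-82.76, 87.17], [-180, 180]. Speed limits (degrees/s): [127.2, 127.2, 147.25, 180, 180, 180].

INTERFACE

Orientations are given as [roll, pitch, yaw] about the fixed x, y, z axes, in that order (R = Rz(yaw) Ry(pitch) Rx(roll)).
In Python, from workcell import monitor, cams, order gives the robot as it stands. The module is installed in compiled form; this text tells all that it offers.
- The arm moves only by the shell command python3 -m handwheel 'ROWS' [OPENING] [FORCE]. ROWS is JSON, a list of rows, each a list of 6 numbers: the shift along the tool's x, y, z in m, then the turn, a rotation vector about the tool's x, y, z in degrees. In form: [[tx, ty, tz, wx, wy, wz], ...]. A call has exactly 8 rows; each row shifts and turns the commanded pose from where the row before left it, along the tool's axes as they then stand; what a row does not reach is not made up. A row lasts 1/12 s, in which the tool goes at most 41.7 mm and 7.16 degrees, less where a joint would pass 70% of its speed; a pose out of reach is approached as far as the arm can. A call is refused whole if a number of a shift passes 0.0417 or a number of a turn 7.16, either way. A call with a gripper value outside its range is refused whole. OPENING is the opening, from -1 (shut) to 1 (fully open), set as the call begins (- or left out, the last holds). The fingers move at their own pace and stop on an object; FORCE is the grip in N (left out, the last holds). Time passes only in rows, so rows that do not move let the fingers close, or fill a call up. It gives the time, the measured TCP pose, the force and the opening at its end, in the units of the state.
- monitor.get_obs(): the state, without advancing time (a new reading comes with each control period).
- cams.camera(name): name is "side" or "top" or "wrist"; returns a dict with "img" (400x640x3 uint8, red, green, blue), "depth" (400x640 float32, m along the optical axis (not along the pixel's ray), 0 where there is no reading), "fx", "fy", "cx", "cy" (pixels), "rvec" (rotation vector, rad) and "tvec" (3), from world to camera coordinates, as OpenCV has them; the wrist camera has in their place "tool_from_camera" (4x4, takes a point from camera to tool coordinates, whose origin is the TCP and whose axes are the flange's). Camera axes: x right, y down, z forward; pixel columns grow to the right and rows downward; lengths in m; the calibration is good to about 2 mm. A picture is of the moment at which its call begins: read the wrist's pose just before it.
- order.job_done(): hands the job in, once; it reports no verdict.
The state is a dict: "time": time; "q": joint angles; "qd": joint speeds; "joint_efforts": joint torques, N m; "ee_pos": TCP position; "tcp_rot": TCP orientation; "wrist_force": force on the tool from outside, world axes, zero at the start; "torque": the same for the moment, N m; "opening": finger opening in m.
Only numpy, scipy, OpenCV 4.12 (cv2) and the standard library are available. Lean on these libraries where they do the work, as an engineer would, in place of code of your own. Each camera call takes 0.05 s, during which the arm holds its last target. There are 200 camera calls.

## Working session

There is one attempt and no reset: what is moved stays moved. The work goes in short steps, Python scripts to look and compute and a shell command to move; the robot and the scene stay as the last step left them, time stands still between calls to the robot, and variables do not carry over. Pictures are saved under pics/ and viewed, about 8 in all and at most 12, crops included, and the job is handed in when it is done.

```bash
mkdir -p pics
cat > h.py <<'E'
import numpy as np, cv2
from workcell import monitor, cams, order
from scipy.spatial.transform import Rotation as R
def cam(name):
    o=monitor.get_obs(); c=cams.camera(name)
    K=np.array([[c['fx'],0,c['cx']],[0,c['fy'],c['cy']],[0,0,1]])
    if name=='wrist':
        T=np.eye(4);T[:3,:3]=R.from_euler('xyz',o['tcp_rot'],degrees=True).as_matrix();T[:3,3]=o['ee_pos']
        M=T@np.array(c['tool_from_camera'])
    else:
        W=np.eye(4);W[:3,:3]=cv2.Rodrigues(np.array(c['rvec'],float))[0];W[:3,3]=np.ravel(c['tvec']);M=np.linalg.inv(W)
    c['K']=K;c['M']=M
    return c
def plane(c,px,z):
    p=np.atleast_2d(px).astype(float)
    d=np.c_[(p[:,0]-c['K'][0,2])/c['K'][0,0],(p[:,1]-c['K'][1,2])/c['K'][1,1],np.ones(len(p))]@c['M'][:3,:3].T
    o=c['M'][:3,3]; return o+d*((z-o[2])/d[:,2])[:,None]
def cloud(c):
    v,u=np.mgrid[:400,:640];d=c['depth']
    P=np.stack([(u-c['K'][0,2])/c['K'][0,0]*d,(v-c['K'][1,2])/c['K'][1,1]*d,d],-1)
    P=P@c['M'][:3,:3].T+c['M'][:3,3]; P[d<=0]=np.nan; return P
def save(c,n): cv2.imwrite('pics/'+n,cv2.cvtColor(c['img'],cv2.COLOR_RGB2BGR))
E
python3 - <<'E'
from h import *
print(monitor.get_obs())
for n in('top','side'):
    c=cam(n);save(c,n+'1.png');print(n,c['K'],c['M'])
E
```

```text
{'time': 0.0, 'q': array([ 6.99579251e+01,  5.01203814e+00,  1.00358155e+01,  9.50987882e+01,
       -1.76482237e-03,  9.00011271e+01]), 'qd': array([ 0.06544827, -0.0313221 , -0.08119654, -0.07344426,  0.03366577,
        0.02362041]), 'joint_efforts': array([-1.43947542e-03, -5.20391572e+01,  4.64800751e+01,  1.67046511e-02,
        8.17470618e-05,  1.26909887e-05]), 'ee_pos': array([0.18843253, 0.51650949, 0.24758624]), 'tcp_rot': array([-1.79924989e+02,  1.76629647e-03,  1.59956800e+02]), 'wrist_force': array([ 0.08626842, -0.79249527,  0.62380287]), 'torque': array([ 0.07989155,  0.03925476, -0.00886785]), 'opening': 0.08556356767172735}
top [[518.71096191   0.         321.43909948]
 [  0.         518.71096191 198.80635616]
 [  0.           0.           1.        ]] [[ 0.0021982  -0.99597943  0.08955523  0.38811681]
 [-0.99989692 -0.00345984 -0.01393507  0.04500576]
 [ 0.01418889 -0.08951536 -0.99588437  1.20041001]
 [ 0.          0.          0.          1.        ]]
side [[456.06831722   0.         317.2854825 ]
 [  0.         456.06831722 193.19459946]
 [  0.           0.           1.        ]] [[ 0.98590621 -0.11055936  0.12556107  0.37098953]
 [-0.16719651 -0.67740227  0.71635989 -0.66315499]
 [ 0.00585506 -0.72725703 -0.68634024  0.74379558]
 [ 0.          0.          0.          1.        ]]
```

View pics/top1.png

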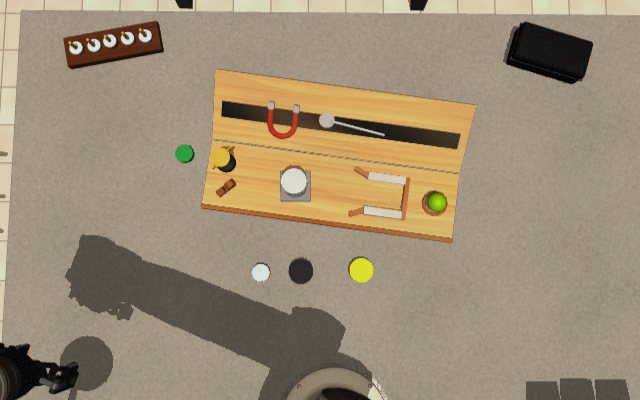

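View pics/side1.png

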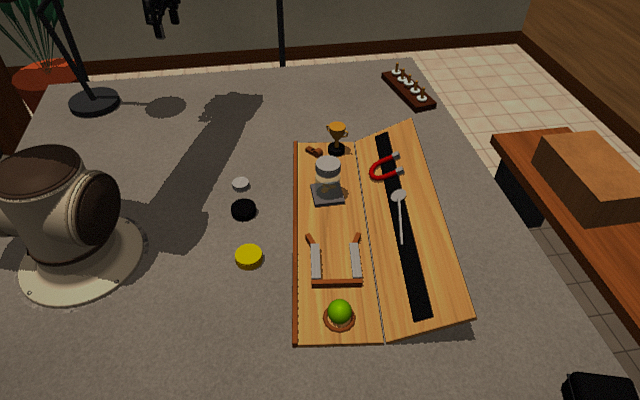

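The candidates for the cap in the top view are:
- (293,181): a large steel disc on the jar.
- (261,272): a small steel disc on the table.
- (300,271): black.
- (361,270): yellow.
- (185,153): green.

I choose (293,181), the larger steel one. The dock is at about (385,195) and opens to the left (+y). The ball is at (435,202), the trophy at (222,158) and the whistle at (226,187).

Run:
```python
from h import *
c=cam('top'); im=c['img']; hsv=cv2.cvtColor(im,cv2.COLOR_RGB2HSV)
P=cloud(c)
crop=im[130:250,195:465]; cv2.imwrite('pics/crop1.png',cv2.cvtColor(cv2.resize(crop,None,fx=2.9,fy=2.9,interpolation=cv2.INTER_CUBIC),cv2.COLOR_RGB2BGR))
s,v=hsv[...,1],hsv[...,2]
roi=np.zeros(s.shape,bool);roi[140:245,250:415]=1
for nm,m,z in(('bright',(s<50)&(v>150)&roi,.032),('grey',(s<70)&(v>80)&(v<=150)&roi,.024)):
    cs,_=cv2.findContours(m.astype(np.uint8),0,2)
    for k in cs:
        if cv2.contourArea(k)<60: continue
        r=cv2.minAreaRect(k); zz=.111 if nm=='bright' and abs(r[0][0]-293)<15 else z
        mm=np.zeros(s.shape,np.uint8);cv2.drawContours(mm,[k],-1,1,-1)
        print(nm,r,'ctr',plane(c,[r[0]],zz).round(4),'depthz',np.nanmedian(P[mm>0],0).round(4));print(plane(c,cv2.boxPoints(r),zz).round(4)[:,:2].tolist())
# ledge seam & front edges
for px,z in(((212,142),.012),((460,172),.012),((202,207),.03),((451,240),.03)): print(px,plane(c,[px],z).round(4),P[px[1],px[0]])
```

```text
bright ((320.5, 230.0), (28.0, 141.0), 90.0) ctr [[0.4227 0.0306 0.032 ]] depthz [0.4122 0.0751 0.0012]
[[0.4538, 0.1894], [0.4547, -0.1286], [0.3917, -0.128], [0.391, 0.1885]]
bright ((382.12005615234375, 212.16001892089844), (37.335235595703125, 7.636752605438232), 8.130102157592773) ctr [[ 0.4634 -0.1086  0.032 ]] depthz [ 0.4636 -0.1081  0.0332]
[[0.4606, -0.0655], [0.4778, -0.0681], [0.4661, -0.1517], [0.449, -0.1491]]
bright ((386.5980529785156, 177.78939819335938), (37.062896728515625, 7.2076239585876465), 7.853313446044922) ctr [[ 0.5417 -0.1194  0.032 ]] depthz [ 0.5412 -0.12    0.0332]
[[0.5391, -0.0765], [0.5555, -0.0788], [0.5442, -0.1624], [0.5279, -0.16]]
bright ((295.0255126953125, 183.75949096679688), (29.051698684692383, 31.49852180480957), 1.9749339818954468) ctr [[0.5178 0.0856 0.111 ]] depthz [0.517  0.0859 0.1104]
[[0.4854, 0.1171], [0.5523, 0.1155], [0.5504, 0.054], [0.4835, 0.056]]
grey ((293.6685791015625, 190.96131896972656), (14.748303413391113, 28.541406631469727), 83.41805267333984) ctr [[0.5116 0.0919 0.024 ]] depthz [0.502  0.0859 0.0459]
[[0.5246, 0.1262], [0.5323, 0.0616], [0.4987, 0.0576], [0.491, 0.122]]
(212, 142) [[0.6262 0.2822 0.012 ]] [0.62569394 0.2816709  0.01462634]
(460, 172) [[ 0.5585 -0.293   0.012 ]] [ 0.55978325 -0.29545088  0.00338287]
(202, 207) [[0.4739 0.298  0.03  ]] [0.4750748  0.30148974 0.01367478]
(451, 240) [[ 0.401  -0.2641  0.03  ]] [ 0.4011316  -0.26706864  0.0187768 ]
```

View pics/crop1.png

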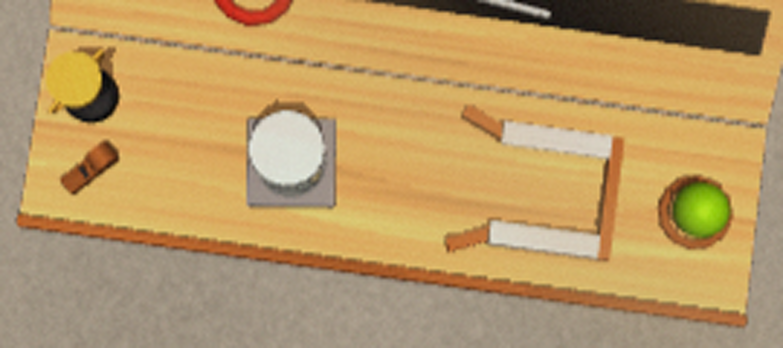

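The crop shows the big white steel cap at full-image px (294,181) on the grey square foot, whose corners are at about (280,171) and (310,201). Next I pin down the cap centre and the foot and rack yaw.

Run:
```python
from h import *
c=cam('top');P=cloud(c)
m=(abs(P[...,2]-.111)<.006)&(abs(P[...,0]-.52)<.06)&(abs(P[...,1]-.087)<.06)
v,u=np.nonzero(m);k=cv2.minEnclosingCircle(np.c_[u,v].astype(np.float32));print('cap',k,plane(c,[k[0]],.111),m.sum())
f=plane(c,[(280.2,170.7),(310.5,170.7),(310.5,201.4),(280.2,201.4)],.024);print('foot',f.round(4)[:,:2].tolist(),f.mean(0))
o=monitor.get_obs();T=R.from_euler('xyz',o['tcp_rot'],degrees=True).as_matrix()
print((T.T@(np.array([.521,.087,.18])-o['ee_pos'])).round(4))
```

```text
cap ((293.5, 180.5), 12.980854988098145) [[0.52473253 0.08891602 0.111     ]] 535
foot [[0.5581, 0.123], [0.5584, 0.0537], [0.4879, 0.0534], [0.4877, 0.1223]] [0.52300406 0.08810296 0.024     ]
[-0.4596 -0.2895  0.0681]
```

```bash
python3 -m handwheel '[[-0.033,-0.0205,0.0034,0,0,0],[-0.033,-0.0205,0.0034,0,0,0],[-0.033,-0.0205,0.0034,0,0,0],[-0.033,-0.0205,0.0034,0,0,0],[-0.033,-0.0205,0.0034,0,0,0],[-0.033,-0.0205,0.0034,0,0,0],[-0.033,-0.0205,0.0034,0,0,0],[-0.033,-0.0205,0.0034,0,0,0]]' 1 40
python3 -m handwheel '[[-0.033,-0.0205,0.0034,0,0,0],[-0.033,-0.0205,0.0034,0,0,0],[-0.033,-0.0205,0.0034,0,0,0],[-0.033,-0.0205,0.0034,0,0,0],[-0.033,-0.0205,0.0034,0,0,0],[-0.033,-0.0205,0.0034,0,0,0],[0,0,0,0,0,-6.2],[0,0,0,0,0,-6.3]]'
python3 -m handwheel '[[0,0,0,0,0,0],[0,0,0,0,0,0],[0,0,0,0,0,0],[0,0,0,0,0,0],[0,0,0,0,0,0],[0,0,0,0,0,0],[0,0,0,0,0,0],[0,0,0,0,0,0]]'
python3 - <<'E'
from h import *
o=monitor.get_obs();c=cam('wrist');save(c,'w1.png');P=cloud(c)
print(o['q'],c['K'],c['tool_from_camera'])
m=(abs(P[...,2]-.111)<.005)&(abs(P[...,0]-.52)<.06)&(abs(P[...,1]-.087)<.06)
v,u=np.nonzero(m)
if len(u): k=cv2.minEnclosingCircle(np.c_[u,v].astype(np.float32));print('cap',k,plane(c,[k[0]],.111),m.sum())
E
```

```text
time: 0.87
ee_pos: [0.381, 0.2704, 0.221]
tcp_rot: [180.0, 0.0, 160.0]
wrist_force: [0.1, 0.5, -0.2]
opening: 0.0852
time: 1.53
ee_pos: [0.5249, 0.0867, 0.1997]
tcp_rot: [-180.0, -0.1, 172.5]
wrist_force: [-0.7, -0.0, 0.9]
opening: 0.0853
time: 2.2
ee_pos: [0.5241, 0.0889, 0.2008]
tcp_rot: [180.0, 0.0, 172.5]
wrist_force: [-0.6, -0.0, -0.6]
opening: 0.0853
[9.62597604e+00 1.70962785e+00 1.38256404e+00 8.96657254e+01
 1.12168151e-03 1.71751033e+01] [[304.12367908   0.         317.51255127]
 [  0.         304.12367908 195.60827366]
 [  0.           0.           1.        ]] [[-6.74134063e-04 -9.60654587e-01 -2.77745046e-01  7.08916630e-02]
 [ 9.99999712e-01 -7.44160667e-04  1.46708249e-04  5.34300291e-04]
 [-3.47622891e-04 -2.77744867e-01  9.60654812e-01 -1.25587124e-01]
 [ 0.00000000e+00  0.00000000e+00  0.00000000e+00  1.00000000e+00]]
cap ((319.64373779296875, 206.2468719482422), 36.889137268066406) [[0.52400803 0.09107839 0.111     ]] 4074
```

View pics/w1.png

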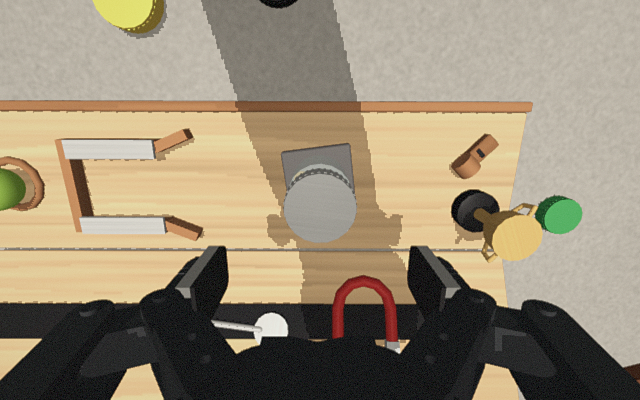

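The wrist view shows the cap centred at (320,206). The foot is turned about 7.6° from the rack, and the rack's lip runs level, so the rack yaw is about −7.5° and the jar yaw about 0°. I'll align the jaws with the jar and grip the cap, and measure the dock from this same view.

```bash
python3 - <<'E'
from h import *
c=cam('wrist');hsv=cv2.cvtColor(c['img'],cv2.COLOR_RGB2HSV)
m=((hsv[...,1]<40)&(hsv[...,2]>140)).astype(np.uint8);m[:,190:]=0;m[:120]=0;m[245:]=0
cs,_=cv2.findContours(m,0,2);C=[]
for k in cs:
    if cv2.contourArea(k)<300: continue
    r=cv2.minAreaRect(k);p=plane(c,[r[0]],.032)[0];C.append(p);b=plane(c,cv2.boxPoints(r),.032);print(r,p.round(4),b[:,:2].round(4).tolist())
mid=np.mean(C,0);a=np.radians(-7.3);y=np.array([-np.sin(a),np.cos(a)]);print('mid',mid,'seat',mid[:2]-.0085*y)
l=plane(c,[(20,101),(520,103)],.03);d=l[1]-l[0];print('lip yaw',np.degrees(np.arctan2(-d[0],d[1])))
l=plane(c,[(20,248),(500,250)],.012);d=l[1]-l[0];print('seam yaw',np.degrees(np.arctan2(-d[0],d[1])),l)
E
python3 -m handwheel '[[0,0,0.017,0,0,-7],[0,0,0.017,0,0,-0.5],[0,0,0.017,0,0,0],[0,0,0.017,0,0,0],[0,0,0.017,0,0,0],[0,0,0.017,0,0,0],[0,0,0,0,0,0],[0,0,0,0,0,0]]'
python3 -m handwheel '[[0,0,0,0,0,0],[0,0,0,0,0,0],[0,0,0,0,0,0],[0,0,0,0,0,0],[0,0,0,0,0,0],[0,0,0,0,0,0],[0,0,0,0,0,0],[0,0,0,0,0,0]]' -1 40
```

```text
((122.0, 225.0), (16.0, 84.0), 90.0) [ 0.543  -0.1175  0.032 ] [[0.5287, -0.1575], [0.5401, -0.0719], [0.5574, -0.0768], [0.5458, -0.1637]]
((107.5, 149.0), (18.0, 91.0), 90.0) [ 0.4652 -0.1071  0.032 ] [[0.4511, -0.1474], [0.4626, -0.0612], [0.4794, -0.066], [0.4677, -0.1537]]
mid [ 0.50405213 -0.11225183  0.032     ] seat [ 0.50297209 -0.12068293]
lip yaw -7.8073872492369
seam yaw -7.860512561393478 [[ 0.5607203  -0.25515962  0.012     ]
 [ 0.63509465  0.28355431  0.012     ]]
time: 2.97
ee_pos: [0.5236, 0.0886, 0.0983]
tcp_rot: [-180.0, -0.1, 180.0]
wrist_force: [-0.2, -0.5, 0.7]
opening: 0.0856
time: 3.63
ee_pos: [0.5248, 0.0891, 0.1001]
tcp_rot: [180.0, 0.1, 180.0]
wrist_force: [0.3, 1.9, 5.5]
opening: 0.0531
```

```bash
python3 -m handwheel '[[0,0,0,0,0,3.8],[0,0,0,0,0,3.8],[-0.0009,-0.015,0,0,0,0],[-0.0009,-0.02,0,0,0,0],[-0.0009,-0.02,0,0,0,0],[-0.0009,-0.02,0,0,0,0],[-0.0009,-0.015,0,0,0,0],[-0.001,-0.010,0,0,0,0]]' -1 40
python3 -m handwheel '[[0,0,0,0,0,0],[0,0,0,0,0,0],[0,0,0,0,0,0],[0,0,0,0,0,0],[0,0,0,0,0,0],[0,0,0,0,0,0],[0,0,0,0,0,0],[0,0,0,0,0,0]]'
python3 - <<'E'
from h import *
o=monitor.get_obs();print(o['wrist_force'],o['torque'])
for n in('side','wrist'): c=cam(n);save(c,n+'2.png')
s=cv2.imread('pics/side2.png')[120:340,230:400];w=cv2.imread('pics/wrist2.png')[60:300,:]
s=cv2.resize(s,(400,518))[:, :];w=cv2.resize(w,(400,150))
cv2.imwrite('pics/m2.png',np.vstack([cv2.resize(s,(400,440)),w]))
E
```

```text
time: 4.3
ee_pos: [0.517, -0.012, 0.1003]
tcp_rot: [179.9, 0.2, 172.3]
wrist_force: [0.3, 4.4, 7.2]
opening: 0.0532
time: 4.97
ee_pos: [0.517, -0.0114, 0.0999]
tcp_rot: [-179.9, 0.1, 172.3]
wrist_force: [-0.4, -2.5, 8.1]
opening: 0.0539
[-0.36264891 -2.47926861  8.06379045] [-0.97708984  0.06279757  0.00609573]
```

View pics/wrist2.png

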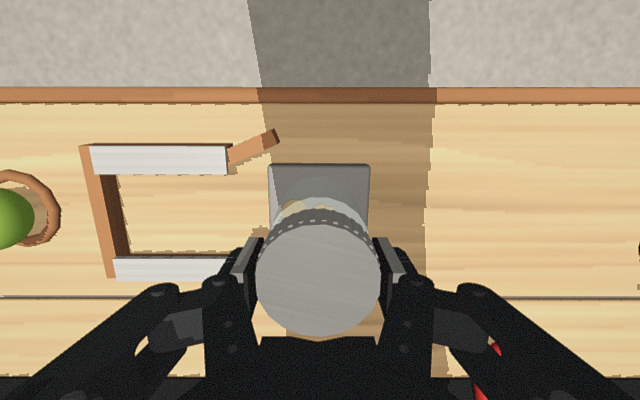

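The foot edge runs level from (268,164) to (369,164), parallel to the keepers at rows 145–174 and the lip, so the yaw is aligned. Next I check the lateral offset.

Run:
```python
from h import *
c=cam('wrist');a=np.radians(-7.6);ux=np.array([np.cos(a),np.sin(a)]);uy=np.array([-np.sin(a),np.cos(a)])
def q(px,z):
    p=plane(c,[px],z)[0][:2]-[.5025,-.1212];return (1e3*np.array([p@ux,p@uy])).round(1)
print('foot L,R (-35 wanted)',q((269,164),.024),q((369,164),.024))
print('keeper1 outer/inner',q((92,147),.032),q((230,147),.032),q((96,174),.032),q((229,174),.032))
print('keeper2 inner',q((115,257),.032),q((220,257),.032))
print('lip',q((20,102),.012),q((600,102),.012)); 
o=monitor.get_obs();p=o['ee_pos'][:2]-[.5025,-.1212];print('tcp',p@ux*1e3,p@uy*1e3)
```

```text
foot L,R (-35 wanted) [-34.7  78.8] [-34.6 145.7]
keeper1 outer/inner [-47.2 -31.6] [-47.   55.9] [-29.7 -32.6] [-29.6  53.8]
keeper2 inner [ 29.9 -31.5] [30.  42.5]
lip [-74.8 -88.5] [-74.1 300.5]
tcp -0.10990381314843396 110.72581168766357
```

```bash
python3 -m handwheel '[[0,-0.006,-0.0006,0,0,0],[0,-0.008,0,0,0,0],[0,-0.008,0,0,0,0],[0,-0.008,0,0,0,0],[0,-0.008,0,0,0,0],[0,-0.008,0,0,0,0],[0,-0.008,0,0,0,0],[0,-0.006,0,0,0,0]]' -1 40
python3 -m handwheel '[[0,-0.005,0,0,0,0],[0,-0.005,0,0,0,0],[0,-0.005,0,0,0,0],[0,-0.005,0,0,0,0],[0,-0.005,0,0,0,0],[0,-0.005,0,0,0,0],[0,-0.005,0,0,0,0],[0,-0.004,0,0,0,0]]'
```

```text
time: 5.78
ee_pos: [0.5088, -0.0706, 0.1002]
tcp_rot: [179.9, 0.1, 172.4]
wrist_force: [-1.2, 4.2, 7.6]
opening: 0.0531
time: 6.45
ee_pos: [0.5037, -0.1091, 0.1002]
tcp_rot: [179.9, 0.1, 172.4]
wrist_force: [1.0, 3.9, 7.8]
opening: 0.0532
```

```bash
python3 -m handwheel '[[0,-0.0015,0,0,0,0],[0,-0.0015,0,0,0,0],[0,-0.0015,0,0,0,0],[0,-0.0015,0,0,0,0],[0,-0.001,0,0,0,0],[0,-0.001,0,0,0,0],[0,0,0,0,0,0],[0,0,0,0,0,0]]'
python3 -m handwheel '[[0,-0.0005,0,0,0,0],[0,-0.0005,0,0,0,0],[0,-0.0005,0,0,0,0],[0,-0.0005,0,0,0,0],[0,-0.0005,0,0,0,0],[0,-0.0005,0,0,0,0],[0,0,0,0,0,0],[0,0,0,0,0,0]]'
```

```text
time: 7.12
ee_pos: [0.5026, -0.1169, 0.1002]
tcp_rot: [180.0, 0.1, 172.4]
wrist_force: [1.2, 3.2, 6.4]
opening: 0.053
time: 7.78
ee_pos: [0.5022, -0.1198, 0.1002]
tcp_rot: [180.0, 0.1, 172.4]
wrist_force: [1.1, 3.9, 7.7]
opening: 0.0532
```

```bash
python3 -m handwheel '[[0,-0.0005,0,0,0,0],[0,-0.0005,0,0,0,0],[0,-0.0005,0,0,0,0],[0,-0.0005,0,0,0,0],[0,0,0,0,0,0],[0,0,0,0,0,0],[0,0,0,0,0,0],[0,0,0,0,0,0]]'
python3 -m handwheel '[[0,-0.0005,0,0,0,0],[0,-0.0005,0,0,0,0],[0,-0.0005,0,0,0,0],[0,-0.0005,0,0,0,0],[0,0,0,0,0,0],[0,0,0,0,0,0],[0,0,0,0,0,0],[0,0,0,0,0,0]]'
```

```text
time: 8.45
ee_pos: [0.502, -0.1216, 0.1002]
tcp_rot: [179.9, 0.1, 172.4]
wrist_force: [0.5, 3.7, 7.6]
opening: 0.0533
time: 9.12
ee_pos: [0.5018, -0.1228, 0.1005]
tcp_rot: [179.8, 0.1, 172.4]
wrist_force: [0.2, 9.1, 9.7]
opening: 0.0532
```

```bash
python3 -m handwheel '[[0,-0.0005,0,0,0,0],[0,0,0,0,0,0],[0,0,0,0,0,0],[0,0,0,0,0,0],[0,0,0,0,0,0],[0,0,0,0,0,0],[0,0,0,0,0,0],[0,0,0,0,0,0]]' -1 40
python3 - <<'E'
from h import *
save(cam('wrist'),'w3.png')
s=cam('side')['img'][190:330,280:390];cv2.imwrite('pics/s3.png',cv2.cvtColor(cv2.resize(s,None,fx=4,fy=4,interpolation=cv2.INTER_CUBIC),cv2.COLOR_RGB2BGR))
E
```

```text
time: 9.78
ee_pos: [0.5017, -0.1231, 0.1006]
tcp_rot: [179.8, 0.1, 172.4]
wrist_force: [-0.9, 10.2, 11.5]
opening: 0.0533
```

View pics/w3.png

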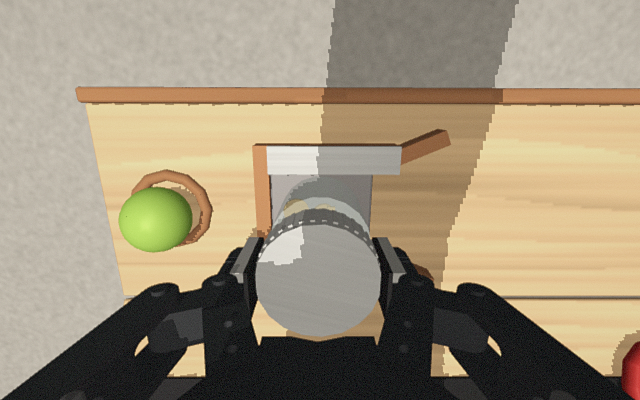

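View pics/s3.png

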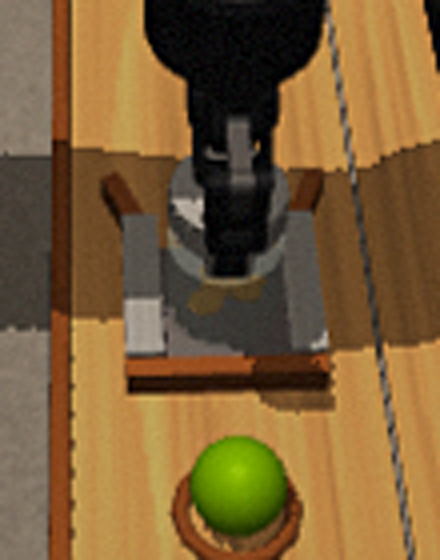

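The foot is under both keepers and its leading edge (x≈271) is against the end stop. The force rose to 10 N there, so the jar is home. Next I grip at 100 N and turn anticlockwise (tool −z) by 88°.

```bash
python3 -m handwheel '[[0,0,0,0,0,0],[0,0,0,0,0,0],[0,0,-0.0005,0,0,0],[0,0,0,0,0,0],[0,0,0,0,0,0],[0,0,0,0,0,0],[0,0,0,0,0,0],[0,0,0,0,0,0]]' -1 100
python3 -m handwheel '[[0,0,0,0,0,-5.5],[0,0,0,0,0,-5.5],[0,0,0,0,0,-5.5],[0,0,0,0,0,-5.5],[0,0,0,0,0,-5.5],[0,0,0,0,0,-5.5],[0,0,0,0,0,-5.5],[0,0,0,0,0,-5.5]]'
python3 - <<'E'
from h import *
o=monitor.get_obs();print(o['q'],o['torque'],o['wrist_force']);c=cam('wrist');save(c,'w4.png')
E
```

```text
time: 10.55
ee_pos: [0.5017, -0.1232, 0.101]
tcp_rot: [179.8, 0.1, 172.4]
wrist_force: [0.4, 9.2, 10.4]
opening: 0.052
time: 11.22
ee_pos: [0.5017, -0.1235, 0.1007]
tcp_rot: [180.0, 0.2, -143.3]
wrist_force: [1.3, 7.6, 7.9]
opening: 0.052
[-1.39103316e+01  5.65296593e-02 -1.13324270e+01  7.85373200e+01
  1.46512380e-01 -5.05605644e+01] [ 1.54101034 -0.25401228 -0.39136681] [1.33456219 7.56538541 7.90457475]
```

View pics/w4.png

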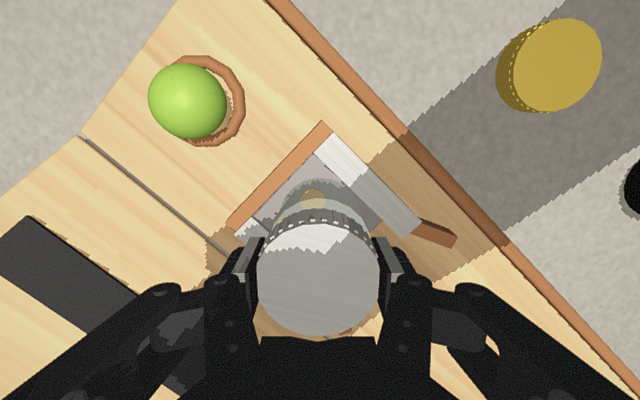

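The jar is still home and square in the dock (stop corner at (322,125)), and a 0.39 N m twist resistance shows. I continue the turn.

```bash
python3 -m handwheel '[[0,0,0,0,0,-5.5],[0,0,0,0,0,-5.5],[0,0,0,0,0,-5.5],[0,0,0,0,0,-5.5],[0,0,0,0,0,-5.5],[0,0,0,0,0,-5.5],[0,0,0,0,0,-5.5],[0,0,0,0,0,-5.5]]'
python3 -m handwheel '[[0,0,0,0,0,0],[0,0,0,0,0,0],[0,0,0,0,0,0],[0,0,0,0,0,0],[0,0,0,0,0,0],[0,0,0,0,0,0],[0,0,0,0,0,0],[0,0,0,0,0,0]]'
python3 - <<'E'
from h import *
o=monitor.get_obs();print(o['q'],o['torque'],o['wrist_force'])
E
```

```text
time: 11.93
ee_pos: [0.5027, -0.1236, 0.1024]
tcp_rot: [-179.7, 0.2, -99.3]
wrist_force: [1.5, 8.2, 17.0]
opening: 0.0522
time: 12.6
ee_pos: [0.5029, -0.1238, 0.1024]
tcp_rot: [-179.7, 0.1, -99.6]
wrist_force: [2.4, 7.9, 16.3]
opening: 0.0523
[-1.39023004e+01 -5.53902161e-03 -1.12153259e+01  7.85077292e+01
  1.45447534e-01 -9.43192909e+01] [ 1.49462604 -0.44702511  0.04822456] [ 2.43007114  7.90247589 16.29212482]
```

The twist torque fell to about 0 and the upward force jumped to 17 N, so the threads are free. I lift gently.

```bash
python3 -m handwheel '[[0,0,-0.0005,0,0,0],[0,0,-0.0005,0,0,0],[-0.0004,0,-0.001,0,0,0],[-0.0004,0,-0.001,0,0,0],[0,0,-0.001,0,0,0],[0,0,-0.001,0,0,0],[0,0,0,0,0,0],[0,0,0,0,0,0]]'
python3 - <<'E'
from h import *
o=monitor.get_obs();print(o['torque'])
E
```

```text
time: 13.27
ee_pos: [0.501, -0.1238, 0.1045]
tcp_rot: [180.0, 0.0, -99.6]
wrist_force: [1.8, 2.3, -0.3]
opening: 0.052
[ 0.37693088 -0.52089659 -0.02624536]
```

```bash
python3 -m handwheel '[[0,0,-0.003,0,0,0],[0,0,-0.005,0,0,0],[0,0,-0.005,0,0,0],[0,0,-0.005,0,0,0],[0,0,-0.005,0,0,0],[0,0,-0.005,0,0,0],[0,0,-0.003,0,0,0],[0,0,-0.0015,0,0,0]]'
python3 -m handwheel '[[0,0,0,0,0,0],[0,0,0,0,0,0],[0,0,0,0,0,0],[0,0,0,0,0,0],[0,0,0,0,0,0],[0,0,0,0,0,0],[0,0,0,0,0,0],[0,0,0,0,0,0]]'
python3 - <<'E'
from h import *
c=cam('wrist');P=cloud(c);save(c,'w5.png')
reg=P[225:330,265:375];z=reg[...,2];print('wrist cap top z',np.nanmedian(z))
m=np.zeros((400,640),bool);m[215:345,250:385]=abs(P[215:345,250:385,2]-np.nanmedian(z))<.005
v,u=np.nonzero(m);k=cv2.minEnclosingCircle(np.c_[u,v].astype(np.float32));print(k,plane(c,[k[0]],np.nanmedian(z)))
t=cam('side');save(t,'s5.png');s=t['img'][150:310,260:400];w=c['img'][60:340,120:520]
cv2.imwrite('pics/m5.png',cv2.cvtColor(np.hstack([cv2.resize(s,(440,503)),cv2.resize(w,(350,245)).repeat(1,0) if 0 else cv2.copyMakeBorder(cv2.resize(w,(350,245)),0,258,0,0,0)]),cv2.COLOR_RGB2BGR))
E
```

```text
time: 13.93
ee_pos: [0.5014, -0.1239, 0.1381]
tcp_rot: [-180.0, -0.0, -99.6]
wrist_force: [-1.0, -0.2, -0.4]
opening: 0.0522
time: 14.6
ee_pos: [0.5012, -0.1238, 0.1373]
tcp_rot: [-180.0, 0.0, -99.6]
wrist_force: [0.4, -0.9, -2.0]
opening: 0.0522
wrist cap top z 0.14792819518831665
((316.825927734375, 273.82684326171875), 70.94670104980469) [[ 0.50077629 -0.12580851  0.1479282 ]]
```

View pics/m5.png

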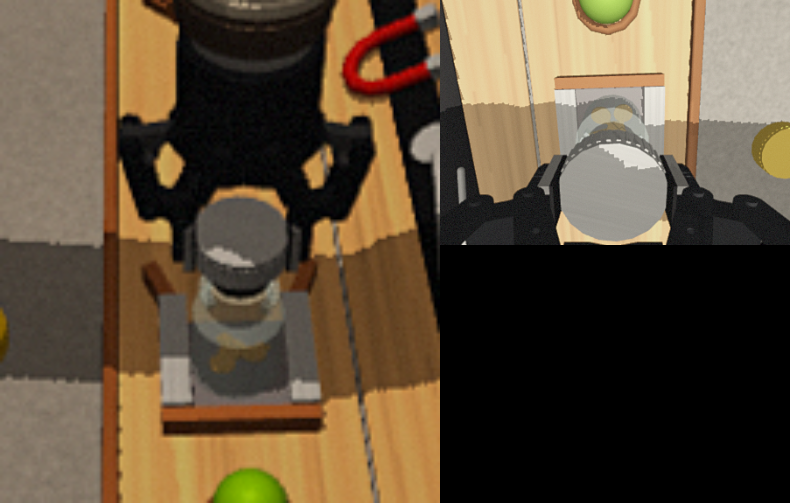

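The cap is held level above the jar, which stands home and upright in the dock. The cap's top is at z 0.148, so its lower edge is about 19 mm above the seal. I check centring against the keepers and stop in this same view.

Run:
```python
from h import *
c=cam('wrist');im=c['img'];h=cv2.cvtColor(im,cv2.COLOR_RGB2HSV)
for r in (166,170,174): print(r,[(u,int(h[r,u,1]),int(h[r,u,2])) for u in list(range(242,284,3))+list(range(342,382,3))])
print([(v,int(h[v,300,0]),int(h[v,300,1]),int(h[v,300,2])) for v in range(140,176,2)])
s=im[130:230,230:400];cv2.imwrite('pics/c6.png',cv2.cvtColor(cv2.resize(s,None,fx=4,fy=4,interpolation=cv2.INTER_CUBIC),cv2.COLOR_RGB2BGR))
```

```text
166 [(242, 87, 231), (245, 84, 232), (248, 85, 233), (251, 10, 226), (254, 13, 224), (257, 13, 224), (260, 11, 227), (263, 12, 228), (266, 14, 226), (269, 12, 231), (272, 11, 231), (275, 20, 181), (278, 21, 185), (281, 20, 182), (342, 18, 184), (345, 18, 186), (348, 19, 188), (351, 24, 125), (354, 12, 233), (357, 11, 231), (360, 11, 227), (363, 12, 230), (366, 15, 228), (369, 13, 229), (372, 13, 232), (375, 10, 228), (378, 82, 233), (381, 79, 232)]
170 [(242, 90, 232), (245, 86, 231), (248, 82, 232), (251, 29, 228), (254, 11, 226), (257, 13, 224), (260, 12, 228), (263, 11, 227), (266, 11, 227), (269, 13, 230), (272, 12, 232), (275, 20, 150), (278, 18, 184), (281, 17, 183), (342, 20, 188), (345, 18, 187), (348, 16, 187), (351, 20, 181), (354, 12, 236), (357, 10, 230), (360, 12, 227), (363, 11, 231), (366, 12, 228), (369, 14, 225), (372, 12, 231), (375, 10, 227), (378, 85, 233), (381, 79, 233)]
174 [(242, 89, 231), (245, 86, 234), (248, 85, 233), (251, 60, 191), (254, 14, 225), (257, 13, 222), (260, 13, 229), (263, 13, 229), (266, 14, 225), (269, 12, 227), (272, 12, 232), (275, 19, 133), (278, 20, 183), (281, 21, 184), (342, 21, 186), (345, 22, 186), (348, 20, 188), (351, 23, 120), (354, 12, 235), (357, 13, 229), (360, 14, 225), (363, 12, 230), (366, 13, 227), (369, 13, 227), (372, 12, 230), (375, 9, 228), (378, 87, 232), (381, 82, 232)]
[(140, 20, 82, 232), (142, 20, 81, 233), (144, 20, 80, 241), (146, 15, 173, 81), (148, 14, 129, 210), (150, 14, 127, 211), (152, 14, 126, 210), (154, 14, 128, 210), (156, 14, 127, 211), (158, 14, 129, 210), (160, 13, 90, 185), (162, 16, 15, 186), (164, 13, 17, 185), (166, 14, 18, 186), (168, 16, 15, 186), (170, 12, 18, 184), (172, 15, 18, 173), (174, 23, 20, 117)]
```

View pics/c6.png

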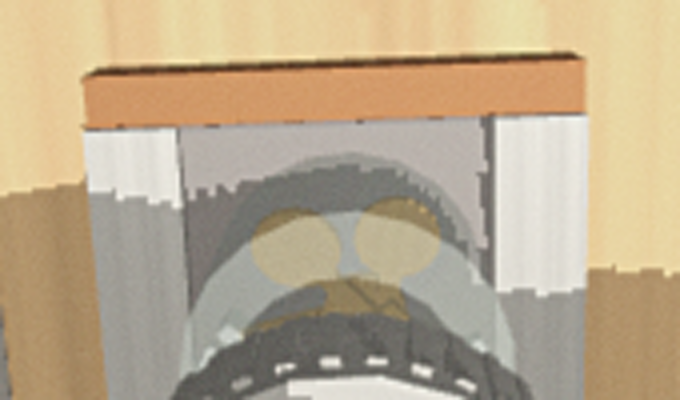

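Run:
```python
from h import *
c=cam('wrist');P=cloud(c);h=cv2.cvtColor(c['img'],cv2.COLOR_RGB2HSV);o=monitor.get_obs()
a=np.radians(-7.6);ux=np.array([np.cos(a),np.sin(a)]);uy=np.array([-np.sin(a),np.cos(a)])
t=o['ee_pos'][:2];q=lambda px,z:(1e3*np.array([(plane(c,[px],z)[0][:2]-t)@ux,(plane(c,[px],z)[0][:2]-t)@uy])).round(2)
L=[q(p,.032) for p in((274.2,166),(352.6,166),(250.2,166),(377,166))];print('keepers rel tcp',L,'mid',(L[0]+L[1])/2,(L[2]+L[3])/2)
print('stop z',np.nanmedian(P[150:158,300,2]),'stop inner edge',q((300,160.5),np.nanmedian(P[150:158,300,2])),'(home: -35)')
z=.148
for r in(262,270,280):
    m=np.nonzero(abs(P[r,:,2]-z)<.004)[0];m=m[(m>240)&(m<390)];e=[q((m[0],r),z),q((m[-1],r),z)];print('cap row',r,m[0],m[-1],e,np.mean(e,0))
# jar body: side cloud of foot + plane tilt of cap top
Q=P[235:320,275:365].reshape(-1,3);Q=Q[abs(Q[:,2]-z)<.004];A=np.c_[Q[:,:2],np.ones(len(Q))];s=np.linalg.lstsq(A,Q[:,2],rcond=None)[0];print('tilt deg',np.degrees(np.arctan(np.hypot(*s[:2]))))
```

```text
keepers rel tcp [array([ 31.93, -28.04]), array([-28.29, -25.85]), array([ 50.37, -28.71]), array([-47.03, -25.17])] mid [  1.82  -26.945] [  1.67 -26.94]
stop z 0.028038341354627294 stop inner edge [ 12.14 -30.91] (home: -35)
cap row 262 254 381 [array([25.97, -8.66]), array([-27.3 ,  -6.73])] [-0.665 -7.695]
cap row 270 254 381 [array([26.32, -4.91]), array([-27.38,  -2.97])] [-0.53 -3.94]
cap row 280 255 380 [array([26.35, -0.12]), array([-27.05,   1.81])] [-0.35   0.845]
tilt deg 0.42201855982944797
```

Wrist-camera geometry puts the dock centre about 2 mm to rack +x of the cap. The jaws' jump when the threads released (−1.9 mm in x) agrees. The top view puts the seat about 1 mm to +y. I trim by those amounts and recheck.

```bash
python3 -m handwheel '[[-0.0006,-0.001,0,0,0,0],[-0.0006,-0.001,0,0,0,0],[0,0,0,0,0,0],[0,0,0,0,0,0],[0,0,0,0,0,0],[0,0,0,0,0,0],[0,0,0,0,0,0],[0,0,0,0,0,0]]'
python3 - <<'E'
from h import *
o=monitor.get_obs();print(o['ee_pos'],o['torque'])
c=cam('side')
s=c['img'][200:290,300:375];cv2.imwrite('pics/s7.png',cv2.cvtColor(cv2.resize(s,None,fx=6.5,fy=6.5,interpolation=cv2.INTER_CUBIC),cv2.COLOR_RGB2BGR))
for nm,p in(('seal top if centred at tcp',[*o['ee_pos'][:2],.108]),('seat',[.5025,-.1225,.108]),('capbot',[*o['ee_pos'][:2],.127])):
    q=np.linalg.inv(c['M'])@np.r_[p,1];u=c['K']@q[:3]/q[2];print(nm,(u[:2]-[300,200])*6.5, 'px/mm',6.5*456/q[2]/1e3)
E
```

```text
time: 15.47
ee_pos: [0.5034, -0.123, 0.1373]
tcp_rot: [-180.0, -0.0, -99.6]
wrist_force: [-0.1, 0.6, 1.1]
opening: 0.0516
[ 0.50338031 -0.12296981  0.1373218 ] [-0.0213378   0.02388673 -0.0169241 ]
seal top if centred at tcp [241.12134117 244.55393471] px/mm 3.5287301656552312
seat [237.74732435 243.69674567] px/mm 3.5277808805575175
capbot [243.55076989 199.57216951] px/mm 3.5843778501910215
```

View pics/s7.png

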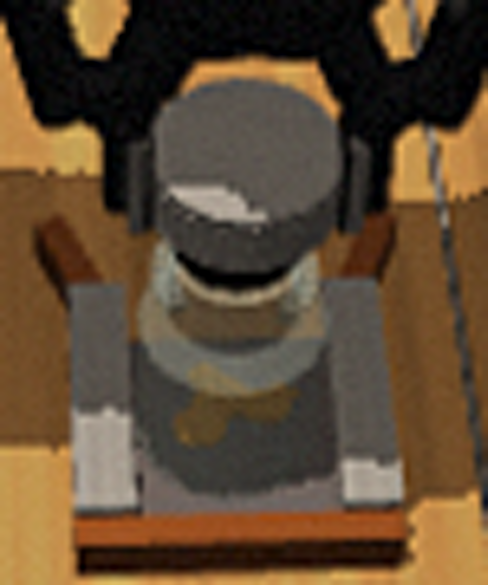

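In the side view the cap spans 154–342 (centre 248) and the jar's shoulder 140–326 (centre 233). Allowing for the camera's slant of about 8 px, the cap is now about 1.5–2 mm too far in +x. The glass body's centre in the earlier wrist crop (col ≈318) also said x was right before the trim, so I take most of that back.

```bash
python3 -m handwheel '[[0,0.0007,0,0,0,0],[0,0.0008,0,0,0,0],[0,0,0,0,0,0],[0,0,0,0,0,0],[0,0,0,0,0,0],[0,0,0,0,0,0],[0,0,0,0,0,0],[0,0,0,0,0,0]]'
python3 - <<'E'
from h import *
o=monitor.get_obs();c=cam('side');iM=np.linalg.inv(c['M'])
pr=lambda p:(lambda q:(c['K']@q[:3]/q[2])[:2])(iM@np.r_[p,1])
th=np.linspace(0,6.283,200)
def circ(x,y,z,r):
    U=np.array([pr([x+r*np.cos(t),y+r*np.sin(t),z]) for t in th]);return (U.min(0)-[300,200])*6.5,(U.max(0)-[300,200])*6.5
x,y=o['ee_pos'][:2]
print(o['ee_pos'],o['tcp_rot'],o['wrist_force'])
print('cap bottom',circ(x,y,.127,.0275));print('cap top',circ(x,y,.148,.0275));print('body shoulder',circ(x,y,.074,.028))
s=c['img'][200:290,300:375];cv2.imwrite('pics/s8.png',cv2.cvtColor(cv2.resize(s,None,fx=6.5,fy=6.5,interpolation=cv2.INTER_CUBIC),cv2.COLOR_RGB2BGR))
E
```

```text
time: 16.18
ee_pos: [0.5019, -0.1227, 0.1373]
tcp_rot: [-180.0, 0.0, -99.6]
wrist_force: [-0.6, 0.3, -0.6]
opening: 0.0521
[ 0.5019191  -0.12269168  0.13730055] [-1.79998785e+02  6.84453410e-04 -9.96412230e+01] [-0.5924031   0.32704056 -0.57012044]
cap bottom (array([139.63707322, 127.65561277]), array([336.91813178, 274.85198373]))
cap top (array([140.56960383,  76.24936344]), array([341.35538768, 223.52851292]))
body shoulder (array([135.70516809, 248.66311014]), array([328.09957297, 397.97860724]))
```

View pics/s8.png

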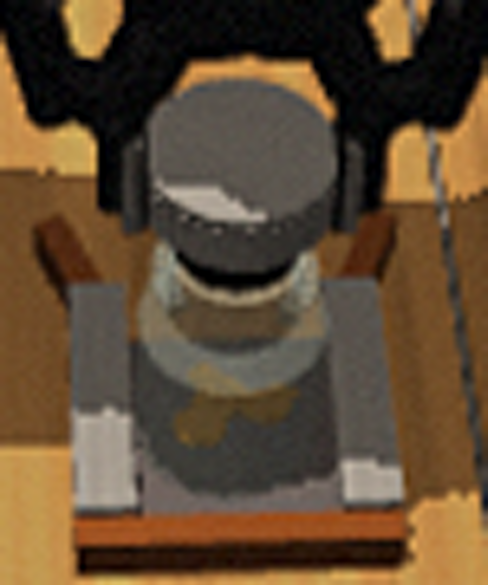

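In the last view the cap centre is at col 243 (predicted 241) and its lower edge at row 275 (predicted 275). The jar's shoulder centre is at col 232 (predicted 232) and its lower edge at row 395 (predicted 398). The cap is therefore centred to about 1 mm, and I hand in.

```bash
python3 -c "
from workcell import order
print(order.job_done())"
```

```text
the job is handed in; nothing more can be done
None
```

I slid the jar into the dock by its cap, turned the cap 88° anticlockwise, lifted it straight up and handed the job in at about 16 s of the 58 s. The hand-in reported no verdict.

- **Jar:** it stood home against the end stop with its foot under both keepers. The force rose to about 10 N on contact, and the foot was still flush with the stop after the turn.
- **Cap:** the turning resistance fell from 0.39 N m to about zero as the threads came free. The cap is still gripped at 100 N, tilted under 0.5°, with its lower edge about 19 mm above the seal.
- **Left alone:** nothing was moved at the trophy, whistle or ball. The ball's surroundings looked unchanged in the later pictures; I took no last picture of the trophy and whistle.

**Checks that disagreed:** after the lift, the keeper strips and the jump at thread release put the cap about 2 mm too far to −x, so I moved it. The jar's own outline in the side view then showed that was too far, so I took 1.5 mm back. The last side view has the cap centred over the jar to about 1 mm. The wrist camera's reading along the rack was about 3–4 mm off that, and I put this down to its calibration.

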